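# Mirror-scan a hidden label on the repair bench

### The job

Wake the upside-down bench scanner by squeezing its trigger fully in and letting it spring back out. Then take the knob of the sprung round mirror and swing the mirror until the scanner, looking into it, sees the middle of the barcode label on the small black computer, and finish still holding the knob so the mirror stays at that angle. Leave the screwdriver, mug and jar where they are.

Things in the scene. Friction and masses are not known exactly. Their poses are not given: they have to be found in the camera images.
- station: Fixed station on an aluminium base plate 90 x 360 x 8 mm: mirror post at one end, grey pistol-shaped barcode scanner clamped upside down at the other. Origin: on the mirror's turning axis, at table level; z up. The scanner's grip stands 260 mm along its -y. The scanner looks along the station's +y, level, at the mirror's centre.
- scanner_grip (a point): Point on the centre line of the scanner's upright grip, 160 mm above the table, the height to squeeze at. Grip: 34 mm (station x) by 30 mm (station y), rear face 15 mm to station -y of this point, from the scanner's head (64 mm wide, 110 mm long, top 105 mm above the table) up to 181 mm, with nothing above it.
- trigger_pad (a point): Point on the front (station +y) face of the black trigger blade, about 159 mm above the table. Blade 18 mm wide, 7 mm thick, hinged at its lower end 112 mm above the table, free end up at 172 mm. With the trigger out this point is 39 mm to station +y of the grip's centre line (54 mm from the grip's rear face); squeezed in, about 28 mm (43 mm).
- trigger (a joint): Trigger angle in rad: 0 out (at rest), 0.25 fully squeezed to its stop, towards the grip (station -y). A spring pushes it back out: about 2 N at the pad at rest, 6 N at the stop.
- scanner_window (a point): Centre of the scanner's window, 85 mm above the table; the scanner looks out of it along the station's +y to the mirror.
- mirror_axis (a point): Centre of the mirror's face, 85 mm above the table, on the mirror's upright turning axis (this point stays put as the mirror turns).
- mirror (a joint): Turn of the round mirror (74 mm across, 48 to 122 mm above the table) in rad, counter-clockwise from above. At 0 (rest stop) its face looks along station -x and its crank arm points along station +x; the arm always points straight away from the face. Limit 1.1. A spring drives it back to 0: at the knob 0.75 N at rest, 1.7 N at 0.5 rad, 2.8 N at the limit.
- mirror_knob: Black upright round knob at the end of the mirror's crank arm: 14 mm across, 80 mm from the mirror axis, 88 to 138 mm above the table. Origin: its middle, 113 mm above the table. A collar 18 mm across is at its foot, up to 91 mm; the arm (10 mm wide) runs below that to the mirror. Grip it from above and carry it round in an arc; it spins freely on its own pin.
- view_needle: Thin steel needle, 110 mm long, lying 33 mm above the table under the mirror, geared to turn twice as far as the mirror. Origin on the mirror axis; x along the needle: the way the scanner's line of sight leaves the mirror. At mirror angle q it is turned 2q counter-clockwise from station +y. The scanner sees the label's middle when the needle points at it.
- label (a point): Middle of the white barcode label, 60 mm wide, 44 mm tall, 85 mm above the table, on the upright front face of the small black computer (150 mm wide, 55 mm deep, 150 mm tall, fixed on the bench, 160 to 270 mm from the mirror axis). Its x axis points out of the face.
- screwdriver: Loose screwdriver lying on the bench, not to be moved.
- mug: Loose white mug, 80 mm across, 95 mm tall, not to be moved. Origin: centre of its underside.
- jar: Loose white jar, 64 mm across, 85 mm tall, not to be moved. Origin: centre of its underside.

How it is judged:
On the way, in this order (a step that is already met when the one before it is completed fails the run):
1. the scanner's trigger is squeezed in (value of joint trigger above 0.2 rad), for 0.2 s.
2. the trigger is let go and has sprung out (value of joint trigger below 0.05 rad), for 0.2 s.
3. the mirror, held by its knob, shows the label to the scanner (y of label in the frame of view_needle between -0.027 and 0.027 m and x of label in the frame of view_needle above 0.05 m and contact force between mirror_knob and the fingers above 0.3 N), for 0.3 s.
At the end, for the whole second after the job is handed in: The scanner's folded line of sight passes within 27 mm of the label's middle, fingers touch the mirror's knob (over 0.3 N), the mirror is still (under 0.1 rad/s), the trigger is out (under 0.05 rad), and screwdriver, mug and jar lie within 40 mm of where they began (all of step 3 and velocity of joint mirror between -0.1 and 0.1 rad/s and value of joint trigger below 0.05 rad and distance of each of screwdriver, mug, jar from where it was at the start of the episode below 0.04 m); the arm keeps its last pose, push and grip.
It fails at once if the screwdriver, mug or jar is moved by more than 40 mm (distance of any of screwdriver, mug, jar from where it was at the start of the episode above 0.04 m).
It also fails if it takes over 45 s, if anything falls off the work surface, if the arm or the gripper's body presses on something with over 40 N, if the wrist force passes 120 N, or if a joint passes its speed limit or range.

### The arm

A 6-joint arm with a two-finger parallel gripper is mounted at the origin on the work surface. World frame = base frame: x ahead of the robot, y to its left, z up, the work surface at z = 0. Lengths are in m, angles in rad, forces in N, time in s.
With the tool pointing down it reaches from about 0.4 to 0.825 m from the base axis. Payload 7 kg.
Tool frame: the origin (TCP) lies at the very end of the fingers, on their centre line; the grasp point (between the pads) lies 19 mm behind it; z points along the fingers, y is the line along which they close (so a half turn about z gives the same grasp; the last joint's range is limited). The gripper opens to 88 mm and grips with 3 to 60 N. Pads are 19 mm wide; open, the fingers measure 130 mm over their backs; the gripper's body (78 mm by 193 mm) begins 47 mm behind the grasp point.
Start: joints at [1.469, 0.359, 0.012, 0, -1.224, -0.288], TCP at [0.257, 0.624, 0.227] pointing down, gripper open.
Joint ranges: [-3.07, 3.07], [-1.43, 2.12], [-1.02, 1.25], [-3.03, 1.67], [-3.05, -0], [-3.03, 3.03]. Speed limits (rad/s): [2.39, 2.39, 3.01, 3.14, 3.14, 3.14].

### API

Orientations are given as [roll, pitch, yaw] about the fixed x, y, z axes, in that order (R = Rz(yaw) Ry(pitch) Rx(roll)).
In Python, from station import arm gives the robot as it stands. The module is installed in compiled form; this text tells all that it offers.
- The arm moves only by the shell command python3 -m crank 'ROWS' [FORCE]. ROWS is JSON, a list of rows, each an object of numbers: "dx", "dy", "dz": the shift along the world's x, y, z in m; "twist": the turn about the world's z in degrees; "grip": the opening, from -1 (shut) to 1 (fully open). A call has exactly 5 rows; each row is the pose to reach, as a shift and turn from the pose commanded when the call began; what a row does not reach only later rows make up. A row lasts 1/12 s, in which the tool goes at most 41.7 mm and 7.16 degrees, less where a joint would pass 70% of its speed; a pose out of reach is approached as far as the arm can. A call with a gripper value outside its range is refused whole. The fingers move at their own pace and stop on an object; FORCE is the grip in N (left out, the last holds). Time passes only in rows, so rows that repeat a pose let the fingers close, or fill a call up. It gives the time, the measured TCP pose, the force, the opening and the grip force at its end, in the units of the state.
- arm.get_state(): the state, without advancing time (a new reading comes with each control period).
- arm.grab_frame(name): name is "scene" or "side" or "wrist"; returns the picture (480x640x3 uint8, red, green, blue); there is no depth.
- arm.get_calibration(name): a dict with "fx", "fy", "cx", "cy" (pixels), "cam_to_world" (4x4, takes a point from camera to world coordinates); the wrist camera has in their place "tool_from_camera" (4x4, takes a point from camera to tool coordinates, whose origin is the TCP and whose axes are the flange's). Camera axes: x right, y down, z forward; pixel columns grow to the right and rows downward; lengths in m; the calibration is good to about 2 mm. A picture is of the moment at which its call begins: read the wrist's pose just before it. get_calibration takes no time and is no camera call.
- arm.job_done(): hands the job in; it is judged then, once.
The state is a dict: "t": time; "q": joint angles; "qd": joint speeds; "joint_efforts": joint torques, N m; "eef_pos": TCP position; "ee_rot": TCP orientation; "force": force on the tool from outside, world axes, zero at the start; "moment": the same for the moment, N m; "width": finger opening in m; "gripper_force": force on a finger pad.
Only numpy, scipy, OpenCV 4.12 (cv2) and the standard library are available. Lean on these libraries where they do the work, as an engineer would, in place of code of your own. Each camera call takes 0.05 s, during which the arm holds its last target. There are 200 camera calls.

## Working session

There is one attempt and no reset: what is moved stays moved. The work goes in short steps, Python scripts to look and compute and a shell command to move; the robot and the scene stay as the last step left them, time stands still between calls to the robot, and variables do not carry over. Pictures are saved under pics/ and viewed, at most 10 in all, crops included, and the job is handed in when it is done.

```bash
mkdir -p pics; python3 - <<'E'
from station import arm
import cv2,numpy as np
s=arm.get_state();print(s['t'],s['eef_pos'],s['ee_rot'],s['width'])
for n in ("scene","side"):
    cv2.imwrite(f"pics/{n}0.png",arm.grab_frame(n)[:,:,::-1])
    c=arm.get_calibration(n);print(n,c['fx'],c['fy'],c['cx'],c['cy'],np.round(c['cam_to_world'],3).tolist())
E
```

```text
0.0 [0.25631386 0.62390145 0.22562365] [ 3.13992892e+00 -1.34974095e-04 -3.89876562e-01] 0.0874099923009007
scene 499.83492573640115 499.83492573640115 316.3090642711606 247.6425531157982 [[0.767, 0.376, -0.52, 1.18], [0.641, -0.477, 0.601, -0.715], [-0.022, -0.794, -0.607, 0.82], [0.0, 0.0, 0.0, 1.0]]
side 624.5494437083933 624.5494437083933 313.5207121668317 241.78858151161273 [[0.726, -0.359, 0.586, -0.186], [-0.687, -0.354, 0.634, -0.889], [-0.02, -0.863, -0.504, 0.804], [0.0, 0.0, 0.0, 1.0]]
```

View pics/scene0.png

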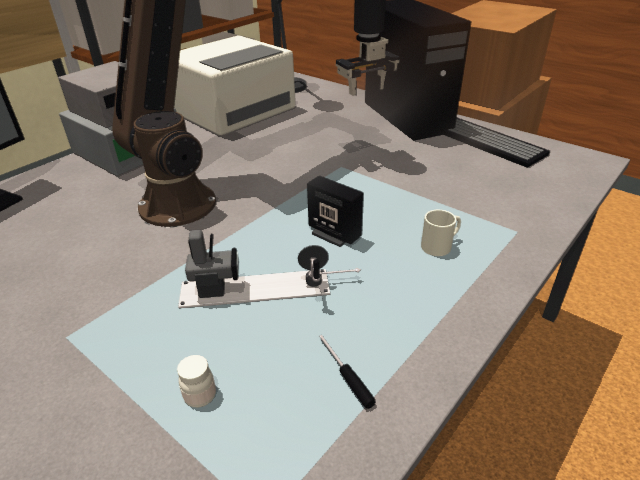

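View pics/side0.png

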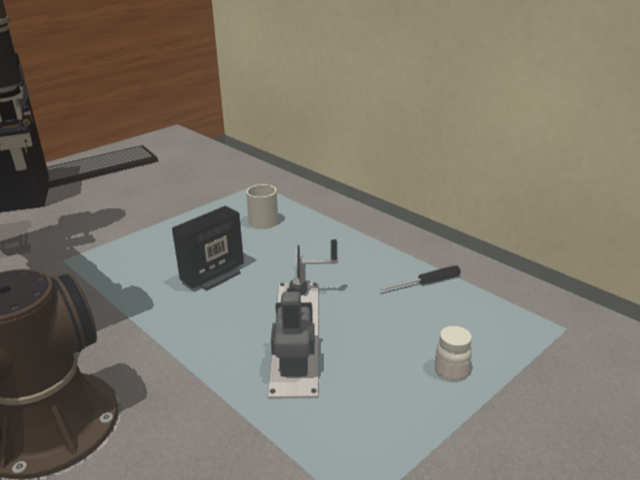

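The scene picture shows the scanner grip near (197,245), the mirror (313,258) and the label (328,213). In the side picture the grip is near (291,305), the knob (334,249) and the label (216,249). I'll zoom in to get exact pixels.

```bash
python3 - <<'E'
import cv2,numpy as np
a=cv2.imread("pics/scene0.png")[170:310,170:370]
b=cv2.imread("pics/side0.png")[200:400,170:370]
cv2.imwrite("pics/z1.png",cv2.resize(a,None,fx=4,fy=4,interpolation=cv2.INTER_CUBIC))
cv2.imwrite("pics/z2.png",cv2.resize(b,None,fx=3,fy=3,interpolation=cv2.INTER_CUBIC))
E
```

```text
(no output)
```

View pics/z1.png

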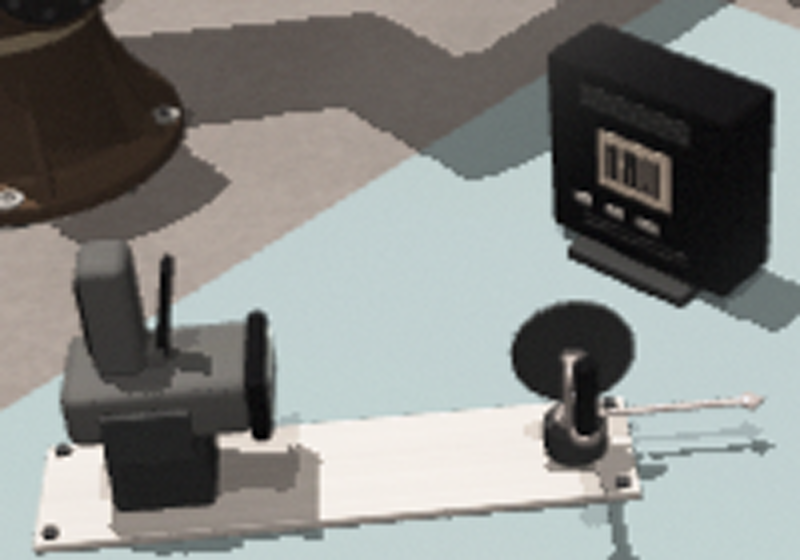

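View pics/z2.png

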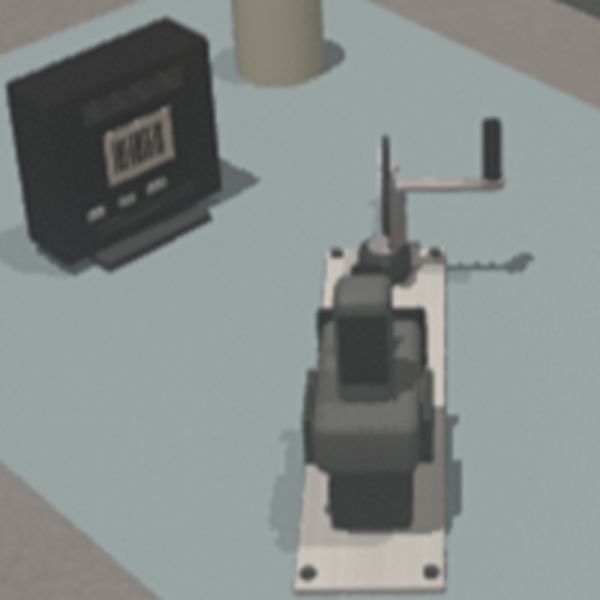

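Zooms show the plate screws, the mirror face edge-on, the knob (z1 (584,385), z2 (491,149)), the label (z1 (635,172), z2 (139,146)), and the grip and trigger tip (z1 (167,258)). Next step is casting rays.

```bash
cat > h.py <<'E'
from station import arm
import numpy as np
def ray(n,u,v):
    c=arm.get_calibration(n);T=np.array(c['cam_to_world'])
    d=T[:3,:3]@[(u-c['cx'])/c['fx'],(v-c['cy'])/c['fy'],1.]
    return T[:3,3],d/np.linalg.norm(d)
def plane(n,u,v,z):
    o,d=ray(n,u,v);return o+d*(z-o[2])/d[2]
def tri(p,q):
    rs=[ray("scene",*p),ray("side",*q)]
    P=[np.eye(3)-np.outer(d,d) for o,d in rs]
    x=np.linalg.solve(sum(P),sum(M@o for M,(o,d) in zip(P,rs)))
    return x,max(np.linalg.norm(M@(x-o)) for M,(o,d) in zip(P,rs))
def A(u,v):return (u/4+170-.4,v/4+170-.4)
def B(u,v):return (u/3+170-.3,v/3+200-.3)
E
python3 - <<'E'
from h import *
np.set_printoptions(precision=4,suppress=True)
s1=[plane("scene",*A(*p),.008) for p in((63,451),(48,533),(610,403),(622,483))]
s2=[plane("side",*B(*p),.008) for p in((308,573),(431,572),(336,253),(435,253))]
print(np.array(s1),np.array(s2))
S=(np.array(s1)+s2)/2
y=(S[2]+S[3]-S[0]-S[1])[:2];y/=np.linalg.norm(y);x=np.array([y[1],-y[0]]);print("y",y,"yaw deg",np.degrees(np.arctan2(x[1],x[0])), "center",S.mean(0))
for k,p,q in(("knob",(584,385),(491,149)),("label",(635,172),(139,146)),("griptop",(103,246),(365,283))):
    print(k,*tri(A(*p),B(*q)))
print("mirror",plane("scene",*A(573,350),.085))
print("griptop z181",plane("scene",*A(103,246),.181),plane("side",*B(365,283),.181))
print("trig",plane("scene",*A(167,258),.172))
print("needle tip",plane("scene",*A(763,402),.033))
E
```

```text
[[ 0.3199 -0.2197  0.008 ]
 [ 0.3717 -0.2717  0.008 ]
 [ 0.5562  0.0263  0.008 ]
 [ 0.6093 -0.0271  0.008 ]] [[ 0.3217 -0.2205  0.008 ]
 [ 0.3747 -0.2717  0.008 ]
 [ 0.5571  0.0259  0.008 ]
 [ 0.61   -0.0272  0.008 ]]
y [0.6935 0.7205] yaw deg -43.905067476179646 center [ 0.4651 -0.1232  0.008 ]
knob [ 0.6211 -0.0743  0.1175] 0.0028330933260299652
label [0.4754 0.1529 0.0837] 4.9852478091112045e-05
griptop [ 0.3868 -0.2064  0.1829] 0.002625964293102855
mirror [ 0.5673 -0.0198  0.085 ]
griptop z181 [ 0.382  -0.2016  0.181 ] [ 0.3871 -0.2082  0.181 ]
trig [ 0.4083 -0.1795  0.172 ]
needle tip [0.6481 0.0623 0.033 ]
```

```bash
python3 -m crank '[{"dx":0.02,"dy":-0.028,"dz":0.01,"twist":-5,"grip":1},{"dx":0.04,"dy":-0.056,"dz":0.02,"twist":-10,"grip":1},{"dx":0.06,"dy":-0.084,"dz":0.03,"twist":-15,"grip":1},{"dx":0.08,"dy":-0.112,"dz":0.03,"twist":-20,"grip":1},{"dx":0.1,"dy":-0.14,"dz":0.03,"twist":-21.6,"grip":1}]' 15
python3 -m crank '[{"dx":0.02,"dy":-0.028,"grip":1},{"dx":0.04,"dy":-0.056,"grip":1},{"dx":0.06,"dy":-0.084,"grip":1},{"dx":0.08,"dy":-0.112,"grip":1},{"dx":0.1,"dy":-0.14,"grip":1}]'
python3 -m crank '[{"dx":0.02,"dy":-0.028,"grip":1},{"dx":0.04,"dy":-0.056,"grip":1},{"dx":0.06,"dy":-0.084,"grip":1},{"dx":0.08,"dy":-0.112,"grip":1},{"dx":0.1,"dy":-0.14,"grip":1}]'
```

```text
t: 0.52
eef_pos: [0.3571, 0.4831, 0.257]
ee_rot: [-3.141, 0.0, -0.772]
force: [-0.1, -0.5, -0.1]
width: 0.0876
gripper_force: 0.0invalid input at $[0]: expected keys dx, dy, dz, twist, grip
invalid input at $[0]: expected keys dx, dy, dz, twist, grip
```

```bash
python3 -m crank '[{"dx":0.018,"dy":-0.03,"dz":0,"twist":0,"grip":1},{"dx":0.036,"dy":-0.06,"dz":0,"twist":0,"grip":1},{"dx":0.054,"dy":-0.09,"dz":0,"twist":0,"grip":1},{"dx":0.072,"dy":-0.12,"dz":0,"twist":0,"grip":1},{"dx":0.09,"dy":-0.15,"dz":0,"twist":0,"grip":1}]'
python3 -m crank '[{"dx":0.018,"dy":-0.03,"dz":0,"twist":0,"grip":1},{"dx":0.036,"dy":-0.06,"dz":0,"twist":0,"grip":1},{"dx":0.054,"dy":-0.09,"dz":0,"twist":0,"grip":1},{"dx":0.072,"dy":-0.12,"dz":0,"twist":0,"grip":1},{"dx":0.09,"dy":-0.15,"dz":0,"twist":0,"grip":1}]'
python3 -m crank '[{"dx":-0.002,"dy":-0.035,"dz":0,"twist":0,"grip":1},{"dx":-0.004,"dy":-0.07,"dz":0,"twist":0,"grip":1},{"dx":-0.006,"dy":-0.105,"dz":0,"twist":0,"grip":1},{"dx":-0.008,"dy":-0.14,"dz":0,"twist":0,"grip":1},{"dx":-0.01,"dy":-0.175,"dz":0,"twist":0,"grip":1}]'
python3 -m crank '[{"dx":-0.024,"dy":-0.032,"dz":0,"twist":0,"grip":1},{"dx":-0.048,"dy":-0.064,"dz":0,"twist":0,"grip":1},{"dx":-0.072,"dy":-0.096,"dz":0,"twist":0,"grip":1},{"dx":-0.096,"dy":-0.128,"dz":0,"twist":0,"grip":1},{"dx":-0.115,"dy":-0.155,"dz":0,"twist":0,"grip":1}]'
```

```text
t: 0.93
eef_pos: [0.4469, 0.3326, 0.2564]
ee_rot: [3.141, 0.0, -0.767]
force: [1.2, -0.0, 0.5]
width: 0.088
gripper_force: 0.0
t: 1.35
eef_pos: [0.5369, 0.1826, 0.2564]
ee_rot: [3.141, 0.0, -0.767]
force: [1.0, -0.4, 1.3]
width: 0.0873
gripper_force: 0.0
t: 1.77
eef_pos: [0.5259, 0.0077, 0.2563]
ee_rot: [3.141, 0.0, -0.767]
force: [0.7, 0.5, 0.8]
width: 0.0879
gripper_force: 0.0
t: 2.18
eef_pos: [0.4092, -0.1471, 0.2564]
ee_rot: [3.142, 0.0, -0.767]
force: [0.3, -0.4, -0.8]
width: 0.0877
gripper_force: 0.0
```

```bash
python3 -m crank '[{"dx":-0.009,"dy":-0.027,"dz":0,"twist":0,"grip":1},{"dx":-0.017,"dy":-0.053,"dz":0,"twist":0,"grip":1},{"dx":-0.017,"dy":-0.053,"dz":0,"twist":0,"grip":1},{"dx":-0.017,"dy":-0.053,"dz":0,"twist":0,"grip":1},{"dx":-0.017,"dy":-0.053,"dz":0,"twist":0,"grip":1}]'
python3 - <<'E'
from h import *
import cv2
np.set_printoptions(precision=4,suppress=True)
s=arm.get_state();print(s['eef_pos'],s['ee_rot'])
cv2.imwrite("pics/w1.png",arm.grab_frame("wrist")[:,:,::-1])
c=arm.get_calibration("wrist");print(c)
from scipy.spatial.transform import Rotation as R
T=np.linalg.inv(np.array(c['tool_from_camera']))
Rw=R.from_euler('xyz',s['ee_rot']).as_matrix()
def proj(p):
    t=Rw.T@(np.array(p)-s['eef_pos']);k=T[:3,:3]@t+T[:3,3];return c['fx']*k[0]/k[2]+c['cx'],c['fy']*k[1]/k[2]+c['cy']
print("expected grip top, trig top",proj([.387,-.205,.181]),proj([.411,-.179,.172]))
E
```

```text
t: 2.6
eef_pos: [0.3944, -0.1986, 0.2564]
ee_rot: [3.142, 0.0, -0.768]
force: [0.3, 0.3, -0.0]
width: 0.0878
gripper_force: 0.0
[ 0.3944 -0.1986  0.2564] [ 3.1416  0.0003 -0.7678]
{'fx': 396.1682196929478, 'fy': 396.1682196929478, 'cx': 325.711263687789, 'cy': 237.1627702102073, 'tool_from_camera': array([[ 0.0002, -0.9508, -0.3099,  0.0845],
       [ 1.    , -0.    ,  0.0006, -0.0003],
       [-0.0006, -0.3099,  0.9508, -0.1572],
       [ 0.    ,  0.    ,  0.    ,  1.    ]])}
expected grip top, trig top (np.float64(341.58448788789036), np.float64(251.68999788188745)) (np.float64(286.379803137816), np.float64(248.04225733760637))
```

View pics/w1.png

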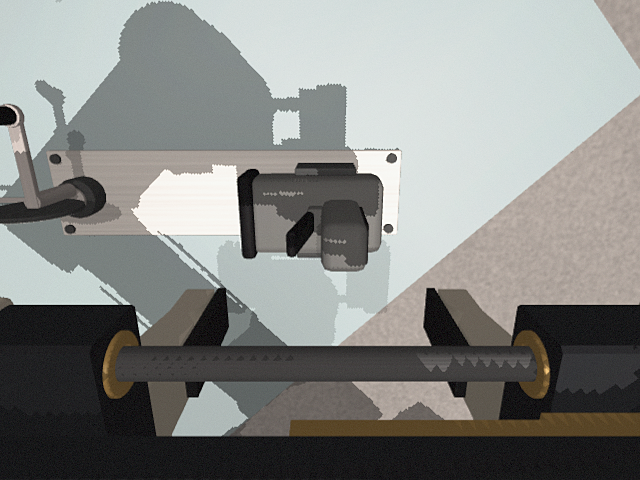

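Wrist view: the grip top is centred near (345,243) and the trigger tip near (292,245). That is within 4 mm of what I expected, and both fall inside the finger span. Going down and squeezing.

```bash
python3 -m crank '[{"dx":-0.001,"dy":-0.003,"dz":-0.025,"twist":0,"grip":1},{"dx":-0.001,"dy":-0.003,"dz":-0.055,"twist":0,"grip":1},{"dx":-0.001,"dy":-0.003,"dz":-0.085,"twist":0,"grip":1},{"dx":-0.001,"dy":-0.003,"dz":-0.115,"twist":0,"grip":1},{"dx":-0.001,"dy":-0.003,"dz":-0.115,"twist":0,"grip":1}]'
python3 -m crank '[{"dx":0,"dy":0,"dz":0,"twist":0,"grip":-1},{"dx":0,"dy":0,"dz":0,"twist":0,"grip":-1},{"dx":0,"dy":0,"dz":0,"twist":0,"grip":-1},{"dx":0,"dy":0,"dz":0,"twist":0,"grip":-1},{"dx":0,"dy":0,"dz":0,"twist":0,"grip":-1}]' 15
python3 -m crank '[{"dx":0,"dy":0,"dz":0,"twist":0,"grip":-1},{"dx":0,"dy":0,"dz":0,"twist":0,"grip":-1},{"dx":0,"dy":0,"dz":0,"twist":0,"grip":-1},{"dx":0,"dy":0,"dz":0,"twist":0,"grip":-1},{"dx":0,"dy":0,"dz":0,"twist":0,"grip":-1}]' 15
```

```text
t: 3.07
eef_pos: [0.3903, -0.2001, 0.1367]
ee_rot: [3.137, 0.007, -0.766]
force: [-0.6, 0.4, -0.3]
width: 0.0878
gripper_force: 0.0
t: 3.48
eef_pos: [0.3943, -0.2017, 0.1428]
ee_rot: [-3.14, -0.002, -0.767]
force: [0.2, -0.1, -0.8]
width: 0.0597
gripper_force: 0.0
t: 3.9
eef_pos: [0.392, -0.2041, 0.1423]
ee_rot: [3.137, -0.001, -0.766]
force: [-5.6, -15.9, 5.9]
width: 0.0423
gripper_force: 15.0
```

```bash
python3 -m crank '[{"dx":-0.001,"dy":-0.002,"dz":0,"twist":0,"grip":-1},{"dx":-0.001,"dy":-0.002,"dz":0,"twist":0,"grip":-1},{"dx":-0.001,"dy":-0.002,"dz":0,"twist":0,"grip":-1},{"dx":-0.001,"dy":-0.002,"dz":0,"twist":0,"grip":-1},{"dx":-0.001,"dy":-0.002,"dz":0,"twist":0,"grip":-1}]' 20
python3 - <<'E'
from h import *
import cv2
cv2.imwrite("pics/sq.png",cv2.resize(arm.grab_frame("scene")[160:300,150:290,::-1],None,fx=4,fy=4,interpolation=cv2.INTER_CUBIC))
E
```

```text
t: 4.32
eef_pos: [0.3913, -0.205, 0.1424]
ee_rot: [3.139, -0.0, -0.767]
force: [-6.5, -7.1, 8.8]
width: 0.04
gripper_force: 20.1
```

View pics/sq.png

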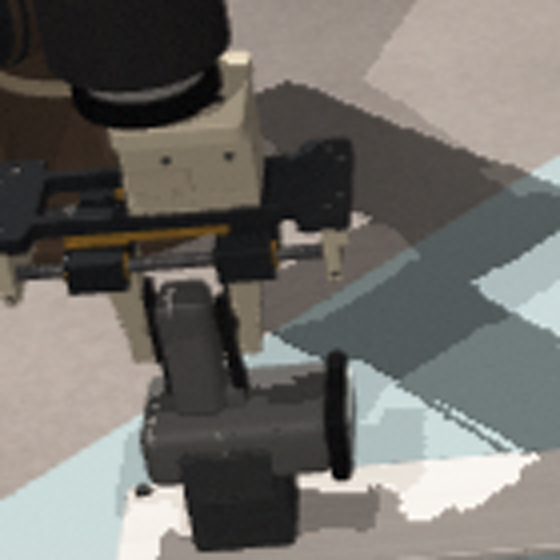

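The trigger blade (about (232,340)) leans in against the grip, between the fingers, so it is squeezed to the stop. Releasing, then lifting.

```bash
for i in 1 2; do python3 -m crank '[{"dx":0,"dy":0,"dz":0,"twist":0,"grip":1},{"dx":0,"dy":0,"dz":0,"twist":0,"grip":1},{"dx":0,"dy":0,"dz":0,"twist":0,"grip":1},{"dx":0,"dy":0,"dz":0,"twist":0,"grip":1},{"dx":0,"dy":0,"dz":0,"twist":0,"grip":1}]'; done
python3 -m crank '[{"dx":0.003,"dy":0.003,"dz":0.02,"twist":0,"grip":1},{"dx":0.003,"dy":0.003,"dz":0.05,"twist":0,"grip":1},{"dx":0.003,"dy":0.003,"dz":0.08,"twist":0,"grip":1},{"dx":0.003,"dy":0.003,"dz":0.1,"twist":0,"grip":1},{"dx":0.003,"dy":0.003,"dz":0.1,"twist":0,"grip":1}]'
```

```text
t: 4.78
eef_pos: [0.3924, -0.2037, 0.1415]
ee_rot: [3.141, 0.0, -0.767]
force: [-0.3, -0.2, -0.3]
width: 0.0675
gripper_force: 0.0
t: 5.2
eef_pos: [0.3925, -0.2037, 0.1416]
ee_rot: [3.141, 0.0, -0.767]
force: [-0.0, 0.1, -0.0]
width: 0.0872
gripper_force: 0.0
t: 5.62
eef_pos: [0.3978, -0.2013, 0.2461]
ee_rot: [-3.138, -0.006, -0.766]
force: [0.6, 0.1, 0.3]
width: 0.0874
gripper_force: 0.0
```

```bash
python3 -m crank '[{"dx":0.028,"dy":0.016,"dz":0,"twist":0,"grip":1},{"dx":0.056,"dy":0.032,"dz":0,"twist":0,"grip":1},{"dx":0.084,"dy":0.048,"dz":0,"twist":0,"grip":1},{"dx":0.112,"dy":0.064,"dz":0,"twist":0,"grip":1},{"dx":0.14,"dy":0.08,"dz":0,"twist":0,"grip":1}]'
python3 -m crank '[{"dx":0.028,"dy":0.016,"dz":0,"twist":0,"grip":1},{"dx":0.056,"dy":0.032,"dz":0,"twist":0,"grip":1},{"dx":0.087,"dy":0.047,"dz":0,"twist":0,"grip":1},{"dx":0.087,"dy":0.047,"dz":0,"twist":0,"grip":1},{"dx":0.087,"dy":0.047,"dz":0,"twist":0,"grip":1}]'
python3 - <<'E'
from h import *
import cv2
np.set_printoptions(precision=4,suppress=True)
s=arm.get_state();print(s['eef_pos'],s['ee_rot'])
im=arm.grab_frame("wrist")[:,:,::-1].copy()
c=arm.get_calibration("wrist")
from scipy.spatial.transform import Rotation as R
T=np.linalg.inv(np.array(c['tool_from_camera']))
Rw=R.from_euler('xyz',s['ee_rot']).as_matrix()
def proj(p):
    t=Rw.T@(np.array(p)-s['eef_pos']);k=T[:3,:3]@t+T[:3,3];return c['fx']*k[0]/k[2]+c['cx'],c['fy']*k[1]/k[2]+c['cy']
for p in([.6246,-.0735,.138],[.567,-.018,.085]):
    q=proj(p);print(q);cv2.circle(im,tuple(int(round(v)) for v in q),3,(0,0,255),-1)
cv2.imwrite("pics/w2.png",im)
E
```

```text
t: 6.03
eef_pos: [0.5365, -0.1198, 0.2412]
ee_rot: [3.141, 0.0, -0.767]
force: [0.3, -0.8, 1.0]
width: 0.0881
gripper_force: 0.0
t: 6.45
eef_pos: [0.6233, -0.0728, 0.2396]
ee_rot: [3.139, 0.002, -0.766]
force: [-0.3, -0.3, -0.1]
width: 0.0877
gripper_force: 0.0
[ 0.6233 -0.0728  0.2396] [ 3.1395  0.0017 -0.7657]
(np.float64(325.11220773740763), np.float64(235.10401972358096))
(np.float64(324.95749287366357), np.float64(303.47440581088756))
```

View pics/w2.png

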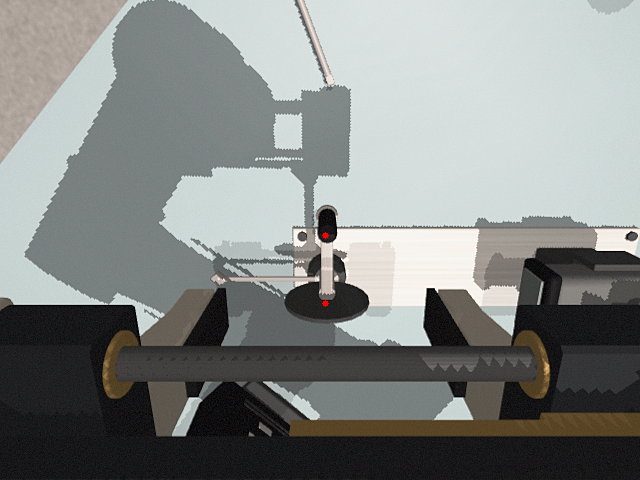

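The knob top at (327,233) and the mirror centre at (325,300) agree with the projected estimates (red dots). Going down and gripping.

```bash
python3 -m crank '[{"dx":0.001,"dy":-0.001,"dz":-0.03,"twist":0,"grip":1},{"dx":0.001,"dy":-0.001,"dz":-0.06,"twist":0,"grip":1},{"dx":0.001,"dy":-0.001,"dz":-0.09,"twist":0,"grip":1},{"dx":0.001,"dy":-0.001,"dz":-0.11,"twist":0,"grip":1},{"dx":0.001,"dy":-0.001,"dz":-0.12,"twist":0,"grip":1}]' 15
python3 -m crank '[{"dx":0,"dy":0,"dz":-0.01,"twist":0,"grip":1},{"dx":0,"dy":0,"dz":-0.018,"twist":0,"grip":0},{"dx":0,"dy":0,"dz":-0.018,"twist":0,"grip":-1},{"dx":0,"dy":0,"dz":-0.018,"twist":0,"grip":-1},{"dx":0,"dy":0,"dz":-0.018,"twist":0,"grip":-1}]'
for i in 1 2 3; do python3 -m crank '[{"dx":0,"dy":0,"dz":0,"twist":0,"grip":-1},{"dx":0,"dy":0,"dz":0,"twist":0,"grip":-1},{"dx":0,"dy":0,"dz":0,"twist":0,"grip":-1},{"dx":0,"dy":0,"dz":0,"twist":0,"grip":-1},{"dx":0,"dy":0,"dz":0,"twist":0,"grip":-1}]'; done
```

```text
t: 6.92
eef_pos: [0.6208, -0.0754, 0.1188]
ee_rot: [3.139, 0.003, -0.768]
force: [0.4, -1.3, 1.0]
width: 0.0875
gripper_force: 0.0
t: 7.33
eef_pos: [0.6243, -0.0747, 0.1048]
ee_rot: [-3.14, -0.001, -0.767]
force: [0.4, -1.1, 0.3]
width: 0.0668
gripper_force: 0.0
t: 7.75
eef_pos: [0.6236, -0.0746, 0.1037]
ee_rot: [-3.141, -0.0, -0.767]
force: [0.2, 0.9, -0.0]
width: 0.0331
gripper_force: 0.0
t: 8.17
eef_pos: [0.6236, -0.0746, 0.1035]
ee_rot: [-3.142, -0.0, -0.767]
force: [-0.4, 0.1, 0.3]
width: 0.0139
gripper_force: 15.0
t: 8.58
eef_pos: [0.6235, -0.0746, 0.1036]
ee_rot: [-3.142, -0.0, -0.767]
force: [0.5, 0.6, -0.0]
width: 0.0135
gripper_force: 15.0
```

```bash
python3 -m crank '[{"dx":0.0027,"dy":0.003,"dz":0,"twist":3,"grip":-1},{"dx":0.0053,"dy":0.006,"dz":0,"twist":6,"grip":-1},{"dx":0.0077,"dy":0.0092,"dz":0,"twist":9,"grip":-1},{"dx":0.0099,"dy":0.0126,"dz":0,"twist":12,"grip":-1},{"dx":0.0119,"dy":0.016,"dz":0,"twist":14,"grip":-1}]'
python3 -m crank '[{"dx":0.0019,"dy":0.0035,"dz":0,"twist":3,"grip":-1},{"dx":0.0036,"dy":0.0071,"dz":0,"twist":6,"grip":-1},{"dx":0.0052,"dy":0.0109,"dz":0,"twist":9,"grip":-1},{"dx":0.0065,"dy":0.0146,"dz":0,"twist":12,"grip":-1},{"dx":0.0077,"dy":0.0185,"dz":0,"twist":14,"grip":-1}]'
python3 -m crank '[{"dx":0.0008,"dy":0.004,"dz":0,"twist":3,"grip":-1},{"dx":0.0016,"dy":0.008,"dz":0,"twist":6,"grip":-1},{"dx":0.002,"dy":0.0101,"dz":0,"twist":8,"grip":-1},{"dx":0.002,"dy":0.0101,"dz":0,"twist":8,"grip":-1},{"dx":0.002,"dy":0.0101,"dz":0,"twist":8,"grip":-1}]'
python3 - <<'E'
from h import *
import cv2
s=arm.get_state();print(s['eef_pos'],s['force'],s['width'],s['gripper_force'])
a=arm.grab_frame("scene")[150:350,230:430,::-1];b=arm.grab_frame("side")[200:400,170:370,::-1]
cv2.imwrite("pics/f1.png",cv2.resize(np.hstack([a,b]),None,fx=2,fy=2,interpolation=cv2.INTER_CUBIC))
v=np.array(s['eef_pos'])[:2]-[.567,-.018]
q=np.arctan2(v@[.6935,.7205],v@[.7205,-.6935]);L=np.array([.4754,.1529])-[.567,-.018]
l=np.array([L@[.7205,-.6935],L@[.6935,.7205]]);d=np.array([-np.sin(2*q),np.cos(2*q)]);print("r",np.linalg.norm(v),"q",q,"x,y label in needle",l@d,-l[0]*d[1]+l[1]*d[0])
E
```

```text
t: 9.0
eef_pos: [0.6353, -0.059, 0.1036]
ee_rot: [3.141, 0.0, -0.52]
force: [-0.3, -1.6, -0.6]
width: 0.0137
gripper_force: 15.0
t: 9.42
eef_pos: [0.643, -0.0406, 0.1035]
ee_rot: [3.141, 0.0, -0.275]
force: [-0.4, -0.9, 0.4]
width: 0.0136
gripper_force: 15.0
t: 9.83
eef_pos: [0.6451, -0.0304, 0.1036]
ee_rot: [3.141, 0.0, -0.14]
force: [0.7, -2.1, -0.4]
width: 0.0136
gripper_force: 15.0
[ 0.64510365 -0.03041291  0.10357033] [ 0.72957693 -2.05796177 -0.44855506] 0.013601439315502062 14.999795705080032
r 0.07908388642466707 q 0.608695190636749 x,y label in needle 0.19374402793573228 0.00793545681502815
```

View pics/f1.png

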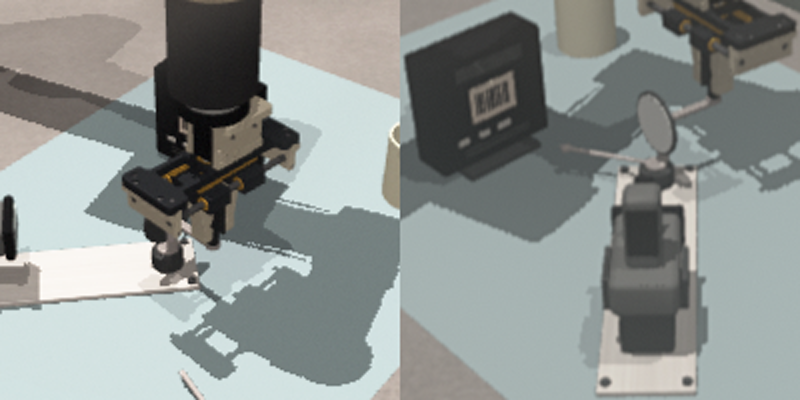

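The side view shows the mirror turned, with the needle from its tip (565,148) to (640,160) pointing towards the label. I'll check the needle and add a small correction.

```bash
python3 - <<'E'
from h import *
t=plane("side",252.3,273.8,.033)[:2];b=plane("side",289.7,279.7,.033)[:2];M=np.array([.567,-.018]);L=np.array([.4754,.1529])
print(t,b)
for d in(t-M,t-b):
    d/=np.linalg.norm(d);r=L-M;print("x",r@d,"y",d[0]*r[1]-d[1]*r[0])
E
python3 -m crank '[{"dx":0.0002,"dy":0.001,"dz":0,"twist":0,"grip":-1},{"dx":0.0002,"dy":0.001,"dz":0,"twist":0,"grip":-1},{"dx":0.0002,"dy":0.001,"dz":0,"twist":0,"grip":-1},{"dx":0.0002,"dy":0.001,"dz":0,"twist":0,"grip":-1},{"dx":0.0002,"dy":0.001,"dz":0,"twist":0,"grip":-1}]'
```

```text
[0.51374167 0.07540578] [ 0.55755701 -0.00254101]
x 0.1938339373097069 y -0.005076883592974021
x 0.19386132506563403 y -0.0038931534514557165
t: 10.35
eef_pos: [0.6453, -0.0291, 0.1036]
ee_rot: [3.142, 0.0, -0.139]
force: [1.2, -1.0, -0.6]
width: 0.0136
gripper_force: 15.0
```

```bash
python3 -m crank '[{"dx":0,"dy":-0.0005,"dz":0,"twist":0,"grip":-1},{"dx":0,"dy":-0.0005,"dz":0,"twist":0,"grip":-1},{"dx":0,"dy":-0.0005,"dz":0,"twist":0,"grip":-1},{"dx":0,"dy":-0.0005,"dz":0,"twist":0,"grip":-1},{"dx":0,"dy":-0.0005,"dz":0,"twist":0,"grip":-1}]'
python3 -c "
from station import arm
print(arm.job_done())"
```

```text
t: 10.77
eef_pos: [0.6452, -0.0296, 0.1036]
ee_rot: [3.142, 0.0, -0.138]
force: [-0.3, -1.1, 0.6]
width: 0.0138
gripper_force: 15.0
the job is handed in; nothing more can be done
None
```

I squeezed the scanner's trigger in and let it go, then swung the mirror so the needle points within about 10 mm of the label's middle by my measurements, and handed the job in at about 11 s still holding the knob; the hand-in gave no verdict.

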